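# Graded bead stack on the threading stand

## Robot

A 7-joint arm with a two-finger parallel gripper is mounted at the origin on the work surface. World frame = base frame: x ahead of the robot, y to its left, z up, the work surface at z = 0. Lengths are in m, angles in rad, forces in N, time in s.
With the tool pointing down it reaches from about 0.4 to 0.925 m from the base axis. Payload 4.1 kg.
Tool frame: the origin (TCP) lies midway between the tips of the shut fingers; the grasp point (between the pads) lies 19 mm behind it (r.pinch_z is the distance from the TCP to the grasp point, in m); z points along the fingers, y is the line along which they close (so a half turn about z gives the same grasp; the last joint's range is limited). The gripper opens to 85 mm and grips with 20 to 120 N. Pads are 22 mm wide; open, the fingers measure 114 mm over their backs; the gripper's body (76 mm by 85 mm) begins 54 mm behind the grasp point. The pads swing forward as they close: fully open they stand 13 mm farther back than shut.
Start: joints at [1.226, 0.398, 0.045, 1.537, -0.019, 1.207, -0.051], TCP at [0.158, -0.63, 0.231] pointing down, gripper open.
Joint ranges: [-2.82, 2.82], [-0.49, 2.23], [-1.37, 1.46], [0, 2.46], [-1.36, 4.5], [0.23, 2], [-2.94, 2.94]. Speed limits (rad/s): [2.57, 2.57, 3.14, 3.14, 3.14, 3.14, 3.14].

## Interface

Orientations are given as a unit quaternion [w, x, y, z].
In Python, from bench import r gives the robot as it stands.
- The arm moves only by the tool drive_tool, never from a script. Its argument "deltas" is a list of rows, each an object of numbers: "dx", "dy", "dz": the shift along the world's x, y, z in units of 0.1 m (1.0 is 0.1 m); "ax", "ay", "az": the turn, a rotation vector about the world's x, y, z in units of 180 degrees (1.0 is 180 degrees); "claw": the opening, from 0 (shut) to 1 (fully open). A call has 1 to 20 rows; each row shifts and turns the commanded pose from where the row before left it; what a row does not reach is not made up. A row lasts 1/10 s, in which the tool goes at most 50 mm and 8.59 degrees, less where a joint would pass 70% of its speed; a pose out of reach is approached as far as the arm can. A call with a number of a shift or a turn outside -1 to 1 is refused whole. A call with a gripper value outside its range is refused whole. The fingers move at their own pace and stop on an object; "squeeze" is the grip in N (left out, the last holds). Time passes only in rows, so rows that do not move let the fingers close. It gives the time, the measured TCP pose, the force, the opening and the grip force at its end, in the units of the state.
- r.get_obs(): the state, without advancing time (a new reading comes with each control period).
- r.grab_frame(name): name is "scene" or "top" or "wrist"; returns a dict with "color" (384x512x3 uint8, red, green, blue), "depth" (384x512 float32, m along the optical axis (not along the pixel's ray), 0 where there is no reading), "fov_y" (degrees; the focal length in pixels is half the picture's height over the tangent of half this angle, whatever the lens; pixels are square), "cx", "cy" (the principal point, pixels), "origin" and "rotation" of the camera in the world. Camera axes: x right, y down, z forward; pixel columns grow to the right and rows downward; lengths in m; the calibration is good to about 2 mm. A picture is of the moment at which its call begins.
- r.hand_in(): hands the job in; it is judged then, once.
The state is a dict: "clock": time; "q": joint angles; "qd": joint speeds; "joint_torque": joint torques, N m; "position": TCP position; "orientation": TCP orientation; "ft_force": force on the tool from outside, world axes, zero at the start; "moment": the same for the moment, N m; "finger_gap": finger opening in m; "grip_force": force on a finger pad.
Only numpy, scipy, OpenCV 4.12 (cv2) and the standard library are available. Lean on these libraries where they do the work, as an engineer would, in place of code of your own. Each camera call takes 0.05 s, during which the arm holds its last target. There are 200 camera calls.

## Task

Thread the three wooden disc beads onto the upright rod of the threading stand, graded by size: the largest at the bottom, the middle one next and the smallest on top, each slid fully down so that they lie flat on one another, and let go. Leave the other things on the table (phone, pliers, jar, bowl, lid, tape roll) where they are.

Things in the scene. Friction and masses are not known exactly. Their poses are not given: they have to be found in the camera images.
- stand: threading stand, does not move during the work: a round steel base 80 mm across and 14 mm thick with an upright round steel rod in its centre, 12 mm in diameter, its tip 78 mm above the table (the last 6 mm taper to 6 mm across). Origin: centre of the base's underside, on the table and on the rod's axis; z up along the rod
- rod_foot (a point): point on the rod's axis at the top face of the stand's base, 14 mm above the table
- bead_large: largest of three plain light-wood disc beads (flat rings, square-edged): 60 mm outside diameter, 18 mm thick, 18 mm through hole, about 40 g; lies flat on the table. Origin: centre of its underside; z along the hole's axis
- large_mid (a point): centre of the large bead's hole at half its thickness, 9 mm from either face
- bead_middle: middle light-wood disc bead: 46 mm outside diameter, 18 mm thick, 18 mm through hole, about 24 g; lies flat on the table. Origin: centre of its underside; z along the hole's axis
- middle_mid (a point): centre of the middle bead's hole at half its thickness, 9 mm from either face
- bead_small: smallest light-wood disc bead: 34 mm outside diameter, 18 mm thick, 18 mm through hole, about 14 g; lies flat on the table. Origin: centre of its underside; z along the hole's axis
- small_mid (a point): centre of the small bead's hole at half its thickness, 9 mm from either face
- phone: black phone lying flat, 72 x 150 x 8 mm, long side along its y; bystander. Origin: centre of its underside
- pliers: small pliers with orange grips lying flat, about 150 mm long and 13 mm high, jaws to +x; bystander. Origin: at the pivot, on the table
- bead_jar: closed glass jar with a white cap, 56 mm across, 62 mm high; bystander. Origin: centre of its underside
- blue_bowl: little blue ceramic bowl, 68 mm across, 32 mm high; bystander. Origin: centre of its underside
- white_lid: white plastic round lid without a hole, 68 mm across, 14 mm high; bystander. Origin: centre of its underside
- tape_roll: whitish roll of adhesive tape lying flat, 70 mm across with a 50 mm hole, 18 mm high; bystander, not a bead. Origin: centre of its underside
Things that resemble listed ones, but are neither listed nor needed, are in the scene too. What is shaped like the bead_small but red is not meant.

How it is judged:
By the outcome, as a careful person would: the job done as asked, in the order asked, and still so for the second after the job is handed in, with the robot touching nothing.
It also fails if it takes over 64 s, if anything falls off the work surface, if the arm or the gripper's body presses on something with over 40 N, if the wrist force passes 120 N, or if a joint passes its speed limit or range.

## Working session

There is one attempt and no reset: what is moved stays moved. The work goes in short steps, Python scripts to look and compute and a tool call to move; the robot and the scene stay as the last step left them, time stands still between calls to the robot, and variables do not carry over. Pictures are saved under pics/ and viewed, at most 10 in all, crops included, and the job is handed in when it is done.

Besides the shell and the picture viewer there is one more tool, called after "Emit:" by a JSON object that holds its "method" and its "body", one argument or row to a line. drive_tool: Moves the arm, as the interface text tells. Its arguments: {"type":"object","properties":{"deltas":{"type":"array"},"squeeze":{"type":"number"}},"required":["deltas"]}

```bash
ls; mkdir -p pics; cat > h.py <<'E'
import numpy as np, cv2
from bench import r
def cam(n):
    f=r.grab_frame(n); f['f']=192/np.tan(np.radians(f['fov_y'])/2); f['R']=np.array(f['rotation']).reshape(3,3); f['o']=np.array(f['origin']); return f
def onplane(f,u,v,z):
    d=f['R']@np.array([(u-f['cx'])/f['f'],(v-f['cy'])/f['f'],1]); return f['o']+d*(z-f['o'][2])/d[2]
def cloud(f):
    v,u=np.mgrid[:384,:512]; D=f['depth']; p=np.stack([(u-f['cx'])/f['f']*D,(v-f['cy'])/f['f']*D,D],-1)
    return p@f['R'].T+f['o']
def save(f,n): cv2.imwrite('pics/'+n,f['color'][:,:,::-1])
E
python3 - <<'E'
from h import *
a=[cam('top'),cam('scene')]
for f in a: print(f['o'],f['R'].round(3).tolist(),f['f'],f['cx'],f['cy'])
save(a[0],'top.png');save(a[1],'scene.png')
import pickle;pickle.dump(a,open('a.pkl','wb'))
o=r.get_obs();print(o['position'],o['orientation'],o['clock'],o['finger_gap'],r.pinch_z)
E
```

```text
picsTraceback (most recent call last):
  File "<stdin>", line 2, in <module>
  File "h.py", line 4, in cam
    f=r.grab_frame(n); f['f']=192/np.tan(np.radians(f['fov_y'])/2); f['R']=np.array(f['rotation']).reshape(3,3); f['o']=np.array(f['origin']); return f
                                                                           ~~~~~~~~~~~~~~~~~~~~~~~~~~~~~~~^^^^^
ValueError: cannot reshape array of size 4 into shape (3,3)
```

Rotation is a quaternion [w,x,y,z].

```bash
sed -i "s/np.array(f\['rotation'\]).reshape(3,3)/Rotation.from_quat(np.roll(f['rotation'],-1)).as_matrix()/; 1a from scipy.spatial.transform import Rotation" h.py
python3 - <<'E'
from h import *
a=[cam('top'),cam('scene')]
for f in a: print(f['o'],f['R'].round(3).tolist(),f['f'],f['cx'],f['cy'])
save(a[0],'top.png');save(a[1],'scene.png')
import pickle;pickle.dump(a,open('a.pkl','wb'))
o=r.get_obs();print(o['position'],o['orientation'],o['clock'],o['finger_gap'],r.pinch_z)
E
```

```text
[ 0.37833575 -0.02505419  1.22220819] [[-0.016, -0.987, 0.161], [-1.0, 0.018, 0.007], [-0.009, -0.161, -0.987]] 461.62586562557743 254.13031860909587 199.633888384282
[1.25294151 0.19686697 0.60507835] [[-0.284, 0.604, -0.745], [0.959, 0.165, -0.232], [-0.017, -0.78, -0.626]] 361.61751421629293 256.66301900138046 195.66267258909593
[ 0.15807856 -0.62996412  0.23048574] [-7.57202451e-04  9.92449185e-01  1.22654069e-01 -1.45281070e-04] 0.15 0.08547551626794742 0.0187
```

View pics/top.png

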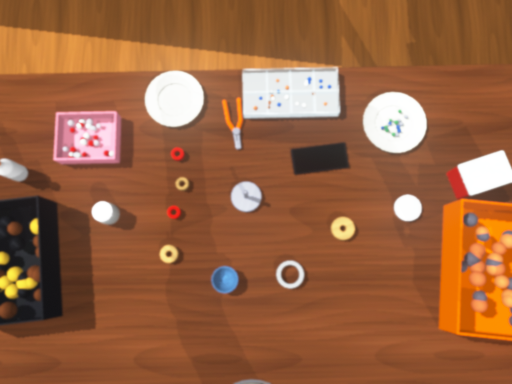

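View pics/scene.png

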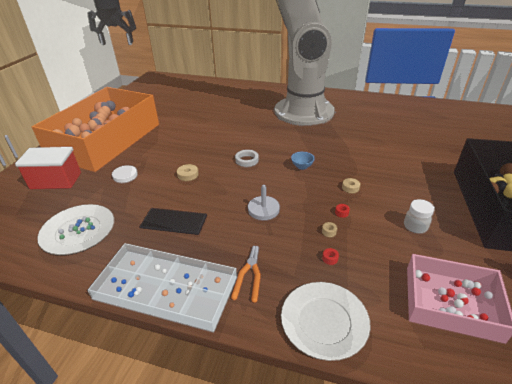

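Top view: the large bead is at (343,229), middle at (169,254), small at (182,184) and the stand at (246,197). Red decoys sit at (178,154) and (174,212).

```bash
python3 - <<'E'
from h import *
import pickle
a,b=pickle.load(open('a.pkl','rb'))
hsv=cv2.cvtColor(a['color'],cv2.COLOR_RGB2HSV)
for n,(u,v),z,w in [('L',(343,229),.018,20),('M',(169,254),.018,16),('S',(182,184),.018,12)]:
    s=hsv[v-w:v+w,u-w:u+w].astype(int); m=((s[...,2]>125)&(s[...,0]>10)&(s[...,0]<30)&(s[...,1]>50)).astype(np.uint8)
    c=max(cv2.findContours(m,cv2.RETR_EXTERNAL,cv2.CHAIN_APPROX_NONE)[0],key=cv2.contourArea)
    (x,y),R=cv2.minEnclosingCircle(c); M=cv2.moments(c); x2,y2=M['m10']/M['m00'],M['m01']/M['m00']
    print(n,x+u-w,y+v-w,R,onplane(a,x2+u-w,y2+v-w,z), 'diam',2*R*1.2/461)
P=cloud(a); 
q=P[180:216,228:266].reshape(-1,3); k=q[(q[:,2]>.009)&(q[:,2]<.02)]; print('stand',k.min(0),k.max(0),(k.min(0)+k.max(0))/2,len(k))
k=q[q[:,2]>.03]; print('rod',len(k),k.mean(0),k[:,2].max())
P=cloud(b); q=P[180:225,245:285].reshape(-1,3)
k=q[(q[:,2]>.03)&(q[:,2]<.09)]; print('rodscene',len(k),k.mean(0),k[:,2].max())
for n,(u,v) in dict(L=(343,229),M=(169,254),S=(182,184)).items():
    q=cloud(a)[v-22:v+22,u-22:u+22].reshape(-1,3); k=q[(q[:,2]>.012)&(q[:,2]<.03)]; print(n,(k.min(0)+k.max(0))/2,k.max(0)-k.min(0),np.median(k[:,2]))
E
```

```text
L 342.5 228.5 27.57726287841797 [ 0.4936223 -0.2457856  0.018    ] diam 0.14356926444295687
M 163.92307662963867 253.5 18.962261199951172 [0.43927914 0.21959719 0.018     ] diam 0.0987189303251254
S 181.53947353363037 182.92105293273926 9.090720176696777 [0.62330527 0.17711366 0.018     ] diam 0.04732695970514591
stand [ 0.54560131 -0.03531674  0.00909365] [0.62413207 0.04199757 0.01999653] [0.58486669 0.00334042 0.01454509] 646
rod 31 [5.57087355e-01 1.24598958e-04 2.14802183e-01] 1.2222081903311723
rodscene 84 [0.58746515 0.00632794 0.05656464] 0.07982274688017088
L [ 0.49548435 -0.24791552  0.01801179] [0.05824814 0.05814479 0.01194544] 0.01766119819822487
M [0.43684415 0.20651224 0.01823375] [0.04421143 0.04268231 0.01225411] 0.017941214001267358
S [0.62288289 0.17419307 0.01955568] [0.03346839 0.03212068 0.01358332] 0.01723017387075776
```

Emit:
{"method": "drive_tool", "body": {
  "deltas": [
    {"dx": 0.28,"dy": 0.32,"az": -0.0065,"claw": 1},
    {"dx": 0.28,"dy": 0.32,"az": -0.0065},
    {"dx": 0.28,"dy": 0.32,"az": -0.0065},
    {"dx": 0.28,"dy": 0.32,"az": -0.0065},
    {"dx": 0.28,"dy": 0.32,"az": -0.0065},
    {"dx": 0.28,"dy": 0.32,"az": -0.0065},
    {"dx": 0.28,"dy": 0.32,"dz": -0.05,"az": -0.0065},
    {"dx": 0.28,"dy": 0.32,"dz": -0.05,"az": -0.0065},
    {"dx": 0.28,"dy": 0.32,"dz": -0.05,"az": -0.0065},
    {"dx": 0.28,"dy": 0.32,"dz": -0.05,"az": -0.0065},
    {"dx": 0.28,"dy": 0.32,"dz": -0.05,"az": -0.0065},
    {"dx": 0.29,"dy": 0.3,"dz": -0.05,"az": -0.0065},
    {},
    {}
  ]
}}

```text
invalid input
```

```bash
python3 - <<'E'
from h import *
f=cam('wrist'); save(f,'w1.png'); o=r.get_obs(); print(o['position'],o['orientation'],f['o'],f['R'].round(3).tolist(),f['f'])
P=cloud(f); d=np.hypot(P[...,0]-.4955,P[...,1]+.248)
k=P[(d<.05)&(P[...,2]>.012)&(P[...,2]<.026)]; print((k.min(0)+k.max(0))/2,k.max(0)-k.min(0))
E
```

```text
[ 0.15810357 -0.6301131   0.2306613 ] [-5.58643180e-04  9.92453109e-01  1.22623425e-01 -1.00597513e-04] [ 0.24026032 -0.61047192  0.37364589] [[0.243, -0.916, -0.318], [-0.97, -0.23, -0.078], [-0.002, 0.328, -0.945]] 292.42569923094686Traceback (most recent call last):
  File "<stdin>", line 4, in <module>
    return umr_minimum(a, axis, None, out, keepdims, initial, where)
ValueError: zero-size array to reduction operation minimum which has no identity
```

View pics/w1.png

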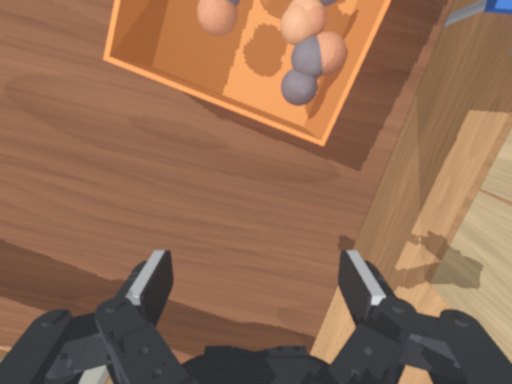

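The wrist view shows the orange box ahead and the open fingers. The arm hasn't moved because the call was refused, so I'll retry with full rows.

Emit:
{"method": "drive_tool", "body": {
  "deltas": [
    {"dx": 0.28,"dy": 0.32,"dz": 0,"ax": 0,"ay": 0,"az": -0.0065,"claw": 1},
    {"dx": 0.28,"dy": 0.32,"dz": 0,"ax": 0,"ay": 0,"az": -0.0065,"claw": 1},
    {"dx": 0.28,"dy": 0.32,"dz": 0,"ax": 0,"ay": 0,"az": -0.0065,"claw": 1},
    {"dx": 0.28,"dy": 0.32,"dz": 0,"ax": 0,"ay": 0,"az": -0.0065,"claw": 1},
    {"dx": 0.28,"dy": 0.32,"dz": 0,"ax": 0,"ay": 0,"az": -0.0065,"claw": 1},
    {"dx": 0.28,"dy": 0.32,"dz": 0,"ax": 0,"ay": 0,"az": -0.0065,"claw": 1},
    {"dx": 0.28,"dy": 0.32,"dz": -0.05,"ax": 0,"ay": 0,"az": -0.0065,"claw": 1},
    {"dx": 0.28,"dy": 0.32,"dz": -0.05,"ax": 0,"ay": 0,"az": -0.0065,"claw": 1},
    {"dx": 0.28,"dy": 0.32,"dz": -0.05,"ax": 0,"ay": 0,"az": -0.0065,"claw": 1},
    {"dx": 0.28,"dy": 0.32,"dz": -0.05,"ax": 0,"ay": 0,"az": -0.0065,"claw": 1},
    {"dx": 0.28,"dy": 0.32,"dz": -0.05,"ax": 0,"ay": 0,"az": -0.0065,"claw": 1},
    {"dx": 0.29,"dy": 0.3,"dz": -0.05,"ax": 0,"ay": 0,"az": -0.0065,"claw": 1},
    {"dx": 0,"dy": 0,"dz": 0,"ax": 0,"ay": 0,"az": 0,"claw": 1},
    {"dx": 0,"dy": 0,"dz": 0,"ax": 0,"ay": 0,"az": 0,"claw": 1}
  ]
}}

```text
clock: 1.6
position: [0.4956, -0.2474, 0.201]
orientation: [-0.0, 1.0, 0.002, -0.0]
ft_force: [-0.8, -0.7, 0.7]
finger_gap: 0.0855
grip_force: 0.0
```

```bash
cat > m.py <<'E'
from h import *
def ring(x,y,w=.045,n=None,lo=.012,hi=.026):
    f=cam('wrist'); o=r.get_obs(); 
    if n: save(f,n)
    P=cloud(f); d=np.hypot(P[...,0]-x,P[...,1]-y)
    k=P[(d<w)&(P[...,2]>lo)&(P[...,2]<hi)]
    q=o['orientation']; A=Rotation.from_quat(np.roll(q,-1)).as_matrix()
    print('t',o['clock'],'tcp',np.round(o['position'],4),'gap',o['finger_gap'],'tooly',A[:,1].round(3),'toolz',A[:,2].round(3),'F',np.round(o['ft_force'],1))
    if len(k)==0: print('none'); return
    c,R=cv2.minEnclosingCircle(k[:,:2].astype(np.float32)*1000)
    print('mid',((k.min(0)+k.max(0))/2).round(4),(k.max(0)-k.min(0)).round(4),'circ',np.round(c,1),round(R,1),'zmed',np.median(k[:,2]).round(4))
E
python3 -c "
from m import *
ring(.4955,-.248,n='w2.png')"
```

```text
t 1.65 tcp [ 0.4947 -0.2489  0.2011] gap 0.08528132076971677 tooly [ 0.001 -1.     0.001] toolz [-0.001 -0.001 -1.   ] F [ 0.  -0.8 -0.9]
mid [ 0.4947 -0.2474  0.0164] [0.0587 0.0589 0.0087] circ [ 494.3 -247.6] 29.9 zmed 0.0183
```

Emit:
{"method": "drive_tool", "body": {
  "deltas": [
    {"dx": 0,"dy": 0,"dz": -0.4,"ax": 0,"ay": 0,"az": 0,"claw": 1},
    {"dx": 0,"dy": 0,"dz": -0.4,"ax": 0,"ay": 0,"az": 0,"claw": 1},
    {"dx": 0,"dy": 0,"dz": -0.4,"ax": 0,"ay": 0,"az": 0,"claw": 1},
    {"dx": 0,"dy": 0,"dz": -0.4,"ax": 0,"ay": 0,"az": 0,"claw": 1},
    {"dx": 0,"dy": 0,"dz": -0.2,"ax": 0,"ay": 0,"az": 0,"claw": 1},
    {"dx": 0,"dy": 0,"dz": -0.2,"ax": 0,"ay": 0,"az": 0,"claw": 1},
    {"dx": 0,"dy": 0,"dz": 0,"ax": 0,"ay": 0,"az": 0,"claw": 1},
    {"dx": 0,"dy": 0,"dz": 0,"ax": 0,"ay": 0,"az": 0,"claw": 0.4},
    {"dx": 0,"dy": 0,"dz": 0,"ax": 0,"ay": 0,"az": 0,"claw": 0.4},
    {"dx": 0,"dy": 0,"dz": 0,"ax": 0,"ay": 0,"az": 0,"claw": 0.4},
    {"dx": 0,"dy": 0,"dz": 0,"ax": 0,"ay": 0,"az": 0,"claw": 0.4},
    {"dx": 0,"dy": 0,"dz": 0,"ax": 0,"ay": 0,"az": 0,"claw": 0.4},
    {"dx": 0,"dy": 0,"dz": 0,"ax": 0,"ay": 0,"az": 0,"claw": 0.4}
  ],
  "squeeze": 30
}}

```text
clock: 2.95
position: [0.496, -0.2497, 0.0032]
orientation: [0.001, 1.0, 0.0, 0.001]
ft_force: [-1.5, -0.9, 6.8]
finger_gap: 0.0585
grip_force: 32.4
```

Emit:
{"method": "drive_tool", "body": {
  "deltas": [
    {"dx": 0,"dy": 0,"dz": 0.3,"ax": 0,"ay": 0,"az": 0,"claw": 0.4},
    {"dx": 0,"dy": 0,"dz": 0.4,"ax": 0,"ay": 0,"az": 0,"claw": 0.4},
    {"dx": 0,"dy": 0,"dz": 0.4,"ax": 0,"ay": 0,"az": 0,"claw": 0.4},
    {"dx": 0,"dy": 0,"dz": 0.4,"ax": 0,"ay": 0,"az": 0,"claw": 0.4},
    {"dx": -0.02,"dy": 0.42,"dz": 0,"ax": 0,"ay": 0,"az": 0,"claw": 0.4},
    {"dx": -0.02,"dy": 0.42,"dz": 0,"ax": 0,"ay": 0,"az": 0,"claw": 0.4},
    {"dx": -0.02,"dy": 0.42,"dz": 0,"ax": 0,"ay": 0,"az": 0,"claw": 0.4},
    {"dx": -0.02,"dy": 0.42,"dz": 0,"ax": 0,"ay": 0,"az": 0,"claw": 0.4},
    {"dx": -0.02,"dy": 0.42,"dz": 0,"ax": 0,"ay": 0,"az": 0,"claw": 0.4},
    {"dx": 0,"dy": 0.42,"dz": 0,"ax": 0,"ay": 0,"az": 0,"claw": 0.4},
    {"dx": 0,"dy": 0,"dz": 0,"ax": 0,"ay": 0,"az": 0,"claw": 0.4},
    {"dx": 0,"dy": 0,"dz": 0,"ax": 0,"ay": 0,"az": 0,"claw": 0.4}
  ]
}}

```text
clock: 4.15
position: [0.4853, 0.0043, 0.152]
orientation: [0.0, 1.0, 0.002, 0.001]
ft_force: [0.0, 0.2, -0.7]
finger_gap: 0.0584
grip_force: 32.8
```

```bash
python3 - <<'E'
from m import *
f=cam('wrist'); save(f,'w3.png'); P=cloud(f); o=r.get_obs(); t=np.array(o['position']); print(t,o['finger_gap'],o['ft_force'])
d=np.hypot(P[...,0]-.585,P[...,1]-.004)
k=P[(d<.06)&(P[...,2]>.009)&(P[...,2]<.02)]; c,R=cv2.minEnclosingCircle(k[:,:2].astype(np.float32)*1000); print('base',c,R)
k=P[(d<.02)&(P[...,2]>.03)&(P[...,2]<.085)]; print('rod',len(k),k.mean(0),k.max(0))
k=P[(d<.02)&(P[...,2]>.070)&(P[...,2]<.085)]; print('tip',len(k),k.mean(0),(k.max(0)+k.min(0))/2)
# held bead top face
m=(abs(P[...,0]-t[0])<.04)&(abs(P[...,1]-t[1])<.028)&(abs(P[...,2]-t[2]-.018)<.012); k=P[m]
z=np.median(k[:,2]); print('bead',len(k),z-t[2],k.min(0)-t,k.max(0)-t)
hsv=f['color']; vv,uu=np.where(m); print(uu.min(),uu.max(),vv.min(),vv.max())
E
```

```text
[0.48530985 0.00286277 0.15175789] 0.05845270455617228 [ 0.34151707  0.54483118 -0.46827626]
base (584.1123657226562, 5.010858058929443) 39.974090576171875
rod 254 [0.5833836  0.00502504 0.0736473 ] [0.58954722 0.01031613 0.07966853]
tip 233 [0.58378206 0.00507013 0.07585749] [0.5839699  0.0049968  0.07494322]
bead 9069 0.015343226655633424 [-0.03070472 -0.02794582  0.00600556] [0.02901039 0.02799552 0.01730191]
201 312 208 314
```

View pics/w3.png

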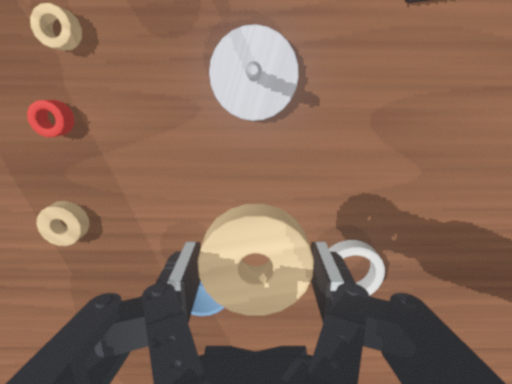

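The stand is at (253,72), axis (0.584, 0.005). The held bead is level, with its hole at (257,266), about 1 mm behind the TCP. Threading it now.

Emit:
{"method": "drive_tool", "body": {
  "deltas": [
    {"dx": 0.35,"dy": 0.01,"dz": 0,"ax": 0,"ay": 0,"az": 0,"claw": 0.4},
    {"dx": 0.35,"dy": 0,"dz": 0,"ax": 0,"ay": 0,"az": 0,"claw": 0.4},
    {"dx": 0.3,"dy": 0,"dz": -0.2,"ax": 0,"ay": 0,"az": 0,"claw": 0.4},
    {"dx": 0,"dy": 0,"dz": -0.3,"ax": 0,"ay": 0,"az": 0,"claw": 0.4},
    {"dx": 0,"dy": 0,"dz": -0.1,"ax": 0,"ay": 0,"az": 0,"claw": 0.4},
    {"dx": 0,"dy": 0,"dz": -0.1,"ax": 0,"ay": 0,"az": 0,"claw": 0.4},
    {"dx": 0,"dy": 0,"dz": -0.1,"ax": 0,"ay": 0,"az": 0,"claw": 0.4},
    {"dx": 0,"dy": 0,"dz": -0.1,"ax": 0,"ay": 0,"az": 0,"claw": 0.4}
  ]
}}

```text
clock: 5.0
position: [0.5855, 0.0041, 0.0616]
orientation: [0.0, 1.0, 0.0, 0.001]
ft_force: [0.4, -0.1, -0.8]
finger_gap: 0.0587
grip_force: 32.8
```

Emit:
{"method": "drive_tool", "body": {
  "deltas": [
    {"dx": 0,"dy": 0,"dz": -0.15,"ax": 0,"ay": 0,"az": 0,"claw": 0.4},
    {"dx": 0,"dy": 0,"dz": -0.15,"ax": 0,"ay": 0,"az": 0,"claw": 0.4},
    {"dx": 0,"dy": 0,"dz": -0.12,"ax": 0,"ay": 0,"az": 0,"claw": 0.4},
    {"dx": 0,"dy": 0,"dz": 0,"ax": 0,"ay": 0,"az": 0,"claw": 0.4},
    {"dx": 0,"dy": 0,"dz": 0,"ax": 0,"ay": 0,"az": 0,"claw": 1},
    {"dx": 0,"dy": 0,"dz": 0,"ax": 0,"ay": 0,"az": 0,"claw": 1},
    {"dx": 0,"dy": 0,"dz": 0,"ax": 0,"ay": 0,"az": 0,"claw": 1},
    {"dx": 0,"dy": 0,"dz": 0,"ax": 0,"ay": 0,"az": 0,"claw": 1},
    {"dx": 0,"dy": 0,"dz": 0.2,"ax": 0,"ay": 0,"az": 0,"claw": 1},
    {"dx": 0,"dy": 0,"dz": 0.4,"ax": 0,"ay": 0,"az": 0,"claw": 1},
    {"dx": 0,"dy": 0,"dz": 0.4,"ax": 0,"ay": 0,"az": 0,"claw": 1},
    {"dx": 0,"dy": 0,"dz": 0.5,"ax": 0,"ay": 0,"az": 0,"claw": 1},
    {"dx": -0.25,"dy": 0.335,"dz": 0,"ax": 0,"ay": 0,"az": 0,"claw": 1},
    {"dx": -0.25,"dy": 0.335,"dz": 0,"ax": 0,"ay": 0,"az": 0,"claw": 1},
    {"dx": -0.25,"dy": 0.335,"dz": 0,"ax": 0,"ay": 0,"az": 0,"claw": 1},
    {"dx": -0.25,"dy": 0.335,"dz": 0,"ax": 0,"ay": 0,"az": 0,"claw": 1},
    {"dx": -0.25,"dy": 0.335,"dz": 0,"ax": 0,"ay": 0,"az": 0,"claw": 1},
    {"dx": -0.25,"dy": 0.335,"dz": 0,"ax": 0,"ay": 0,"az": 0,"claw": 1},
    {"dx": 0,"dy": 0,"dz": 0,"ax": 0,"ay": 0,"az": 0,"claw": 1},
    {"dx": 0,"dy": 0,"dz": 0,"ax": 0,"ay": 0,"az": 0,"claw": 1}
  ]
}}

```text
clock: 7.0
position: [0.4348, 0.2062, 0.1697]
orientation: [0.0, 1.0, 0.002, 0.001]
ft_force: [0.7, -0.9, -0.2]
finger_gap: 0.0854
grip_force: 0.0
```

```bash
python3 - <<'E'
from m import *
ring(.437,.2065,.04)
f=cam('top'); P=cloud(f); d=np.hypot(P[...,0]-.584,P[...,1]-.005)
k=P[(d<.05)&(P[...,2]>.022)&(P[...,2]<.05)]; print('L on stand',len(k),k.min(0),k.max(0),np.median(k,0))
E
```

```text
t 7.05 tcp [0.4356 0.205  0.1696] gap 0.08532194587963163 tooly [ 0.001 -1.     0.001] toolz [ 0.001 -0.001 -1.   ] F [ 0.7 -0.1  0.4]
mid [0.4362 0.2087 0.0165] [0.0451 0.0443 0.0089] circ [436.  208.7] 22.8 zmed 0.0183
L on stand 371 [ 0.55565608 -0.02487693  0.02523111] [0.6153209  0.03045623 0.0498355 ] [0.58282521 0.00172677 0.03195989]
```

Emit:
{"method": "drive_tool", "body": {
  "deltas": [
    {"dx": 0.01,"dy": 0.03,"dz": -0.4,"ax": 0,"ay": 0,"az": 0,"claw": 1},
    {"dx": 0,"dy": 0,"dz": -0.4,"ax": 0,"ay": 0,"az": 0,"claw": 1},
    {"dx": 0,"dy": 0,"dz": -0.4,"ax": 0,"ay": 0,"az": 0,"claw": 1},
    {"dx": 0,"dy": 0,"dz": -0.24,"ax": 0,"ay": 0,"az": 0,"claw": 1},
    {"dx": 0,"dy": 0,"dz": -0.2,"ax": 0,"ay": 0,"az": 0,"claw": 1},
    {"dx": 0,"dy": 0,"dz": 0,"ax": 0,"ay": 0,"az": 0,"claw": 1},
    {"dx": 0,"dy": 0,"dz": 0,"ax": 0,"ay": 0,"az": 0,"claw": 0.3},
    {"dx": 0,"dy": 0,"dz": 0,"ax": 0,"ay": 0,"az": 0,"claw": 0.3},
    {"dx": 0,"dy": 0,"dz": 0,"ax": 0,"ay": 0,"az": 0,"claw": 0.3},
    {"dx": 0,"dy": 0,"dz": 0,"ax": 0,"ay": 0,"az": 0,"claw": 0.3},
    {"dx": 0,"dy": 0,"dz": 0,"ax": 0,"ay": 0,"az": 0,"claw": 0.3},
    {"dx": 0,"dy": 0,"dz": 0,"ax": 0,"ay": 0,"az": 0,"claw": 0.3},
    {"dx": 0,"dy": 0,"dz": 0,"ax": 0,"ay": 0,"az": 0,"claw": 0.3}
  ]
}}

```text
clock: 8.4
position: [0.4375, 0.2087, 0.007]
orientation: [-0.0, 1.0, 0.0, 0.001]
ft_force: [-1.2, 0.2, 5.4]
finger_gap: 0.0442
grip_force: 29.8
```

Emit:
{"method": "drive_tool", "body": {
  "deltas": [
    {"dx": 0,"dy": 0,"dz": 0.3,"ax": 0,"ay": 0,"az": 0,"claw": 0.3},
    {"dx": 0,"dy": 0,"dz": 0.4,"ax": 0,"ay": 0,"az": 0,"claw": 0.3},
    {"dx": 0,"dy": 0,"dz": 0.4,"ax": 0,"ay": 0,"az": 0,"claw": 0.3},
    {"dx": 0,"dy": 0,"dz": 0.4,"ax": 0,"ay": 0,"az": 0,"claw": 0.3},
    {"dx": 0.1,"dy": -0.41,"dz": 0,"ax": 0,"ay": 0,"az": 0,"claw": 0.3},
    {"dx": 0.1,"dy": -0.41,"dz": 0,"ax": 0,"ay": 0,"az": 0,"claw": 0.3},
    {"dx": 0.1,"dy": -0.41,"dz": 0,"ax": 0,"ay": 0,"az": 0,"claw": 0.3},
    {"dx": 0.1,"dy": -0.41,"dz": 0,"ax": 0,"ay": 0,"az": 0,"claw": 0.3},
    {"dx": 0.1,"dy": -0.41,"dz": 0,"ax": 0,"ay": 0,"az": 0,"claw": 0.3},
    {"dx": 0,"dy": 0,"dz": 0,"ax": 0,"ay": 0,"az": 0,"claw": 0.3},
    {"dx": 0,"dy": 0,"dz": 0,"ax": 0,"ay": 0,"az": 0,"claw": 0.3}
  ]
}}

```text
clock: 9.5
position: [0.4864, 0.0027, 0.156]
orientation: [-0.0, 1.0, -0.001, 0.001]
ft_force: [0.1, 0.5, -0.2]
finger_gap: 0.0448
grip_force: 30.8
```

```bash
cat > held.py <<'E'
from m import *
import sys
hw=float(sys.argv[1]); zt=float(sys.argv[2])
f=cam('wrist'); save(f,sys.argv[3]); P=cloud(f); o=r.get_obs(); t=np.array(o['position']); print(t,o['finger_gap'],o['ft_force'])
d=np.hypot(P[...,0]-.584,P[...,1]-.005)
k=P[(d<.02)&(P[...,2]>.070)&(P[...,2]<.085)]; print('tip',len(k),(k.max(0)+k.min(0))/2)
k=P[(d<.035)&(abs(P[...,2]-zt)<.006)]; print('top bead',np.median(k[:,2]),(k.max(0)+k.min(0))/2)
m=(abs(P[...,0]-t[0])<.04)&(abs(P[...,1]-t[1])<hw)&(abs(P[...,2]-t[2]-.014)<.012); k=P[m]
z=np.percentile(k[:,2],80); k=k[k[:,2]>z-.004]; print('held top',z-t[2],k.min(0)-t,k.max(0)-t,((k.max(0)+k.min(0))/2-t)[:2])
for s in (-1,1):
    q=k[s*(k[:,0]-t[0])>.01]; print('tilt',s,np.median(q[:,2])-t[2])
E
python3 held.py .021 .032 w4.png
```

```text
[0.48620166 0.00415456 0.15592833] 0.04502318933050081 [-0.00748437 -0.55909167 -0.50197032]
tip 229 [0.58399958 0.00504207 0.07535455]
top bead 0.03237172510423131 [0.58339724 0.00361562 0.03070153]
held top 0.011933916156799895 [-0.0244639  -0.02098642  0.00794042] [0.02161818 0.02094505 0.02599646] [-1.42285970e-03 -2.06850051e-05]
tilt -1 0.011475946108958662
tilt 1 0.011314777177915541
```

View pics/w4.png

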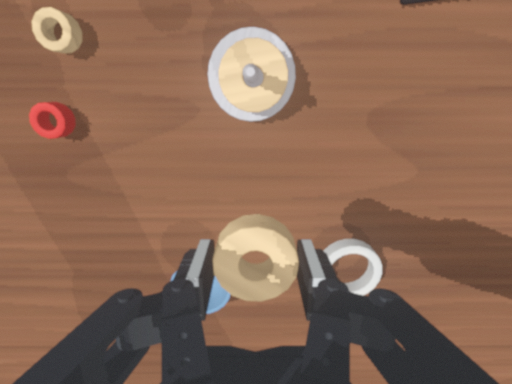

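The large bead lies flat on the stand at (252,73). The middle bead is held level with its hole at (256,262).

Emit:
{"method": "drive_tool", "body": {
  "deltas": [
    {"dx": 0.35,"dy": 0.01,"dz": 0,"ax": 0,"ay": 0,"az": 0,"claw": 0.3},
    {"dx": 0.35,"dy": 0,"dz": 0,"ax": 0,"ay": 0,"az": 0,"claw": 0.3},
    {"dx": 0.29,"dy": 0,"dz": -0.2,"ax": 0,"ay": 0,"az": 0,"claw": 0.3},
    {"dx": 0,"dy": 0,"dz": -0.3,"ax": 0,"ay": 0,"az": 0,"claw": 0.3},
    {"dx": 0,"dy": 0,"dz": -0.1,"ax": 0,"ay": 0,"az": 0,"claw": 0.3},
    {"dx": 0,"dy": 0,"dz": -0.1,"ax": 0,"ay": 0,"az": 0,"claw": 0.3},
    {"dx": 0,"dy": 0,"dz": -0.1,"ax": 0,"ay": 0,"az": 0,"claw": 0.3},
    {"dx": 0,"dy": 0,"dz": -0.1,"ax": 0,"ay": 0,"az": 0,"claw": 0.3}
  ]
}}

```text
clock: 10.35
position: [0.5855, 0.0049, 0.0657]
orientation: [0.0, 1.0, 0.001, 0.001]
ft_force: [0.7, -0.4, -0.4]
finger_gap: 0.0447
grip_force: 30.8
```

Emit:
{"method": "drive_tool", "body": {
  "deltas": [
    {"dx": 0,"dy": 0,"dz": -0.15,"ax": 0,"ay": 0,"az": 0,"claw": 0.3},
    {"dx": 0,"dy": 0,"dz": -0.1,"ax": 0,"ay": 0,"az": 0,"claw": 0.3},
    {"dx": 0,"dy": 0,"dz": 0,"ax": 0,"ay": 0,"az": 0,"claw": 0.3},
    {"dx": 0,"dy": 0,"dz": 0,"ax": 0,"ay": 0,"az": 0,"claw": 1},
    {"dx": 0,"dy": 0,"dz": 0,"ax": 0,"ay": 0,"az": 0,"claw": 1},
    {"dx": 0,"dy": 0,"dz": 0,"ax": 0,"ay": 0,"az": 0,"claw": 1},
    {"dx": 0,"dy": 0,"dz": 0,"ax": 0,"ay": 0,"az": 0,"claw": 1},
    {"dx": 0,"dy": 0,"dz": 0,"ax": 0,"ay": 0,"az": 0,"claw": 1},
    {"dx": 0,"dy": 0,"dz": 0.2,"ax": 0,"ay": 0,"az": 0,"claw": 1},
    {"dx": 0,"dy": 0,"dz": 0.4,"ax": 0,"ay": 0,"az": 0,"claw": 1},
    {"dx": 0,"dy": 0,"dz": 0.4,"ax": 0,"ay": 0,"az": 0,"claw": 1},
    {"dx": 0,"dy": 0,"dz": 0.3,"ax": 0,"ay": 0,"az": 0,"claw": 1},
    {"dx": 0.095,"dy": 0.425,"dz": 0,"ax": 0,"ay": 0,"az": 0,"claw": 1},
    {"dx": 0.095,"dy": 0.425,"dz": 0,"ax": 0,"ay": 0,"az": 0,"claw": 1},
    {"dx": 0.095,"dy": 0.425,"dz": 0,"ax": 0,"ay": 0,"az": 0,"claw": 1},
    {"dx": 0.095,"dy": 0.425,"dz": 0,"ax": 0,"ay": 0,"az": 0,"claw": 1},
    {"dx": 0,"dy": 0,"dz": 0,"ax": 0,"ay": 0,"az": 0,"claw": 1},
    {"dx": 0,"dy": 0,"dz": 0,"ax": 0,"ay": 0,"az": 0,"claw": 1}
  ]
}}

```text
clock: 12.15
position: [0.6228, 0.1761, 0.1702]
orientation: [-0.0, 1.0, 0.002, -0.0]
ft_force: [0.2, -1.0, 0.2]
finger_gap: 0.085
grip_force: 0.0
```

```bash
python3 - <<'E'
from m import *
ring(.623,.175,.03)
f=cam('top'); P=cloud(f); d=np.hypot(P[...,0]-.584,P[...,1]-.005)
k=P[(d<.05)&(P[...,2]>.042)&(P[...,2]<.06)]; print('M on stand',len(k),k.min(0),k.max(0),np.median(k,0))
E
```

```text
t 12.2 tcp [0.623  0.1739 0.1701] gap 0.08554608357713561 tooly [ 0.001 -1.     0.001] toolz [-0.001 -0.001 -1.   ] F [-0.4 -0.6 -0.5]
mid [0.6219 0.1749 0.0163] [0.0328 0.0326 0.0082] circ [621.8 175.4] 16.8 zmed 0.0181
M on stand 218 [ 0.56115788 -0.01962642  0.04256746] [0.60634615 0.02464231 0.05984718] [0.58200493 0.00137641 0.04971277]
```

Emit:
{"method": "drive_tool", "body": {
  "deltas": [
    {"dx": -0.01,"dy": 0,"dz": -0.4,"ax": 0,"ay": 0,"az": 0,"claw": 1},
    {"dx": 0,"dy": 0,"dz": -0.4,"ax": 0,"ay": 0,"az": 0,"claw": 1},
    {"dx": 0,"dy": 0,"dz": -0.4,"ax": 0,"ay": 0,"az": 0,"claw": 1},
    {"dx": 0,"dy": 0,"dz": -0.22,"ax": 0,"ay": 0,"az": 0,"claw": 1},
    {"dx": 0,"dy": 0,"dz": -0.2,"ax": 0,"ay": 0,"az": 0,"claw": 1},
    {"dx": 0,"dy": 0,"dz": 0,"ax": 0,"ay": 0,"az": 0,"claw": 1},
    {"dx": 0,"dy": 0,"dz": 0,"ax": 0,"ay": 0,"az": 0,"claw": 0.2},
    {"dx": 0,"dy": 0,"dz": 0,"ax": 0,"ay": 0,"az": 0,"claw": 0.2},
    {"dx": 0,"dy": 0,"dz": 0,"ax": 0,"ay": 0,"az": 0,"claw": 0.2},
    {"dx": 0,"dy": 0,"dz": 0,"ax": 0,"ay": 0,"az": 0,"claw": 0.2},
    {"dx": 0,"dy": 0,"dz": 0,"ax": 0,"ay": 0,"az": 0,"claw": 0.2},
    {"dx": 0,"dy": 0,"dz": 0,"ax": 0,"ay": 0,"az": 0,"claw": 0.2},
    {"dx": 0,"dy": 0,"dz": 0,"ax": 0,"ay": 0,"az": 0,"claw": 0.2},
    {"dx": 0,"dy": 0,"dz": 0,"ax": 0,"ay": 0,"az": 0,"claw": 0.2}
  ]
}}

```text
clock: 13.65
position: [0.6232, 0.1746, 0.0101]
orientation: [0.0, 1.0, 0.0, 0.001]
ft_force: [-2.0, -1.2, 5.9]
finger_gap: 0.0321
grip_force: 29.3
```

Emit:
{"method": "drive_tool", "body": {
  "deltas": [
    {"dx": 0,"dy": 0,"dz": 0.3,"ax": 0,"ay": 0,"az": 0,"claw": 0.2},
    {"dx": 0,"dy": 0,"dz": 0.4,"ax": 0,"ay": 0,"az": 0,"claw": 0.2},
    {"dx": 0,"dy": 0,"dz": 0.4,"ax": 0,"ay": 0,"az": 0,"claw": 0.2},
    {"dx": 0,"dy": 0,"dz": 0.4,"ax": 0,"ay": 0,"az": 0,"claw": 0.2},
    {"dx": -0.27,"dy": -0.34,"dz": 0,"ax": 0,"ay": 0,"az": 0,"claw": 0.2},
    {"dx": -0.27,"dy": -0.34,"dz": 0,"ax": 0,"ay": 0,"az": 0,"claw": 0.2},
    {"dx": -0.27,"dy": -0.34,"dz": 0,"ax": 0,"ay": 0,"az": 0,"claw": 0.2},
    {"dx": -0.27,"dy": -0.34,"dz": 0,"ax": 0,"ay": 0,"az": 0,"claw": 0.2},
    {"dx": -0.27,"dy": -0.34,"dz": 0,"ax": 0,"ay": 0,"az": 0,"claw": 0.2},
    {"dx": 0,"dy": 0,"dz": 0,"ax": 0,"ay": 0,"az": 0,"claw": 0.2},
    {"dx": 0,"dy": 0,"dz": 0,"ax": 0,"ay": 0,"az": 0,"claw": 0.2}
  ]
}}

```text
clock: 14.75
position: [0.4871, 0.0038, 0.159]
orientation: [0.0, 1.0, -0.001, 0.001]
ft_force: [0.1, 0.2, 0.2]
finger_gap: 0.0324
grip_force: 29.8
```

```bash
python3 held.py .0155 .050 w5.png
```

```text
[0.48790612 0.00504675 0.15903872] 0.03198999769213781 [ 0.47494216 -0.0177386  -0.59037521]
tip 218 [0.58386711 0.00480311 0.07583638]
top bead 0.0503617759851723 [0.58226303 0.00306019 0.04998224]
held top 0.008788120694635193 [-0.01897684 -0.01546468  0.00479846] [0.01485019 0.0154681  0.02592526] [-2.06332449e-03  1.71158338e-06]
tilt -1 0.008125712204781865
tilt 1 0.007927785745951293
```

View pics/w5.png

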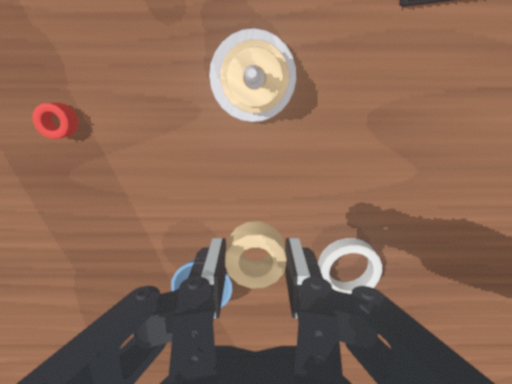

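Large and middle beads are seated at (253,75). The small bead is held level with its hole at (256,262).

Emit:
{"method": "drive_tool", "body": {
  "deltas": [
    {"dx": 0.35,"dy": 0,"dz": 0,"ax": 0,"ay": 0,"az": 0,"claw": 0.2},
    {"dx": 0.35,"dy": 0,"dz": 0,"ax": 0,"ay": 0,"az": 0,"claw": 0.2},
    {"dx": 0.28,"dy": 0,"dz": -0.2,"ax": 0,"ay": 0,"az": 0,"claw": 0.2},
    {"dx": 0,"dy": 0,"dz": -0.3,"ax": 0,"ay": 0,"az": 0,"claw": 0.2},
    {"dx": 0,"dy": 0,"dz": -0.1,"ax": 0,"ay": 0,"az": 0,"claw": 0.2},
    {"dx": 0,"dy": 0,"dz": -0.1,"ax": 0,"ay": 0,"az": 0,"claw": 0.2},
    {"dx": 0,"dy": 0,"dz": -0.1,"ax": 0,"ay": 0,"az": 0,"claw": 0.2},
    {"dx": 0,"dy": 0,"dz": -0.1,"ax": 0,"ay": 0,"az": 0,"claw": 0.2}
  ]
}}

```text
clock: 15.6
position: [0.5857, 0.0049, 0.0686]
orientation: [0.0, 1.0, 0.001, 0.001]
ft_force: [-0.2, 0.4, -0.2]
finger_gap: 0.0324
grip_force: 29.9
```

Threaded with no contact force. Lowering the last 7 mm, then releasing and backing away.

Emit:
{"method": "drive_tool", "body": {
  "deltas": [
    {"dx": 0,"dy": 0,"dz": -0.07,"ax": 0,"ay": 0,"az": 0,"claw": 0.2},
    {"dx": 0,"dy": 0,"dz": 0,"ax": 0,"ay": 0,"az": 0,"claw": 0.2},
    {"dx": 0,"dy": 0,"dz": 0,"ax": 0,"ay": 0,"az": 0,"claw": 1},
    {"dx": 0,"dy": 0,"dz": 0,"ax": 0,"ay": 0,"az": 0,"claw": 1},
    {"dx": 0,"dy": 0,"dz": 0,"ax": 0,"ay": 0,"az": 0,"claw": 1},
    {"dx": 0,"dy": 0,"dz": 0,"ax": 0,"ay": 0,"az": 0,"claw": 1},
    {"dx": 0,"dy": 0,"dz": 0,"ax": 0,"ay": 0,"az": 0,"claw": 1},
    {"dx": 0,"dy": 0,"dz": 0,"ax": 0,"ay": 0,"az": 0,"claw": 1},
    {"dx": 0,"dy": 0,"dz": 0.2,"ax": 0,"ay": 0,"az": 0,"claw": 1},
    {"dx": 0,"dy": 0,"dz": 0.4,"ax": 0,"ay": 0,"az": 0,"claw": 1},
    {"dx": 0,"dy": 0,"dz": 0.4,"ax": 0,"ay": 0,"az": 0,"claw": 1},
    {"dx": -0.4,"dy": 0,"dz": 0.2,"ax": 0,"ay": 0,"az": 0,"claw": 1},
    {"dx": -0.4,"dy": 0,"dz": 0,"ax": 0,"ay": 0,"az": 0,"claw": 1},
    {"dx": -0.3,"dy": 0,"dz": 0,"ax": 0,"ay": 0,"az": 0,"claw": 1},
    {"dx": 0,"dy": 0,"dz": 0,"ax": 0,"ay": 0,"az": 0,"claw": 1},
    {"dx": 0,"dy": 0,"dz": 0,"ax": 0,"ay": 0,"az": 0,"claw": 1}
  ]
}}

```text
clock: 17.2
position: [0.4753, 0.0044, 0.1818]
orientation: [0.0, 1.0, 0.0, 0.001]
ft_force: [-0.4, -0.3, 0.1]
finger_gap: 0.0851
grip_force: 0.0
```

```bash
python3 - <<'E'
from m import *
ring(.584,.005,.019,lo=.062,hi=.0705)
f=cam('scene'); c=f['color'][150:240,215:315,::-1]; cv2.imwrite('pics/s2.png',cv2.resize(c,None,fx=6,fy=6,interpolation=cv2.INTER_CUBIC))
E
```

```text
t 17.25 tcp [0.4761 0.0045 0.1818] gap 0.08547818049727945 tooly [ 0.001 -1.     0.   ] toolz [ 0.002 -0.    -1.   ] F [ 0.3 -0.3  0.6]
mid [0.583  0.0033 0.0663] [0.0326 0.0333 0.0085] circ [583.    3.4] 16.9 zmed 0.0682
```

View pics/s2.png

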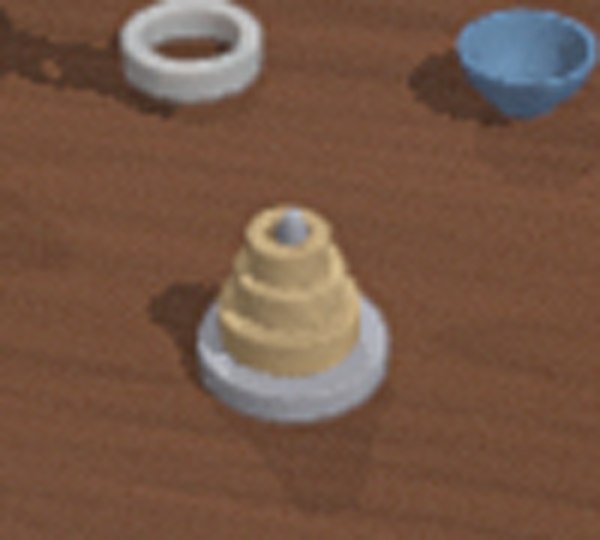

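The crop shows all three beads stacked flat in order around (290,290). The top face is at 68 mm, as it should be, and the rod tip shows at (290,225).

```bash
python3 -c "
from bench import r
print(r.hand_in())"
```

```text
the job is handed in; nothing more can be done
None
```

The three beads are on the rod, largest at the bottom, then middle, then smallest, lying flat on one another and released; I handed the job in at about 17 s on the clock, and no result was reported back.

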